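# Hold a set slit over the light sensor

### The job

First zero the light meter: press its push button fully down and let it come up again. Then take the sprung slit tweezers from their wooden rest, squeeze them until the inner edges of the legs lie on the two dark lines of the white crossbar (a 10 mm gap between the tips), and hold the gap between the tips level over the middle of the light sensor's window, about 2.5 cm above it and touching nothing. Finish while holding them there with the gap steady; leave the bulbs and the filter box alone.

Things in the scene. Friction and masses are not known exactly. Their poses are not given: they have to be found in the camera images.
- zero (a joint): Push button of the light meter, travel in m: 0 = up, 0.006 = fully down. A spring pushes it up; fully down takes about 5 N.
- zero_top (a point): Centre of the top face of the meter's button, a grey round cap 24 mm across in a black round collar 44 mm across; up, its top is 10 mm above the collar's, pressed 4 mm. It moves down with the button; z up. Pressed from straight above.
- meter: Flat light meter, fixed, 150 (x) x 105 (y) mm, 46 mm high, black below, cream on top with a paper dial. Origin: centre of its underside. The button is at x -35, y +22 mm; a round range knob (28 mm across, 8 mm high) at x -35, y -32 mm.
- rest: Fixed wooden rest of the tweezers: plate 165 x 50 x 4 mm with two blocks across it, tops 22 mm high, 22 mm long at x = -65 mm and 18 mm long at x = +49 mm. Between the blocks is free room for fingers. Origin: centre of its underside, x towards the tweezers' tips.
- tweezers_grip (a point): Grip point of the steel tweezers: 12 mm above their underside, midway between the ribbed plates (30 mm long, 18 mm high, one outside each leg). x to the tips, y across (the way the legs close), z up. Over their outsides the plates measure 31 mm free (34 at their front ends), 19.4 mm at the marked gap, 16 mm shut; tip gap changes 2.2 mm per mm there. The marked gap takes about 7 N a side.
- tweezers: Sprung slit tweezers, 60 g, loose, level on the rest. Origin: underside, below tweezers_grip; x to the tips. Rear block 22 x 18 x 18 mm at x -65; two straight legs 3 mm thick, 12 mm high, hinged at x -60, ending at x +70 mm. A spine on the underside carries a white crossbar (46 mm wide, 3 mm thick, at x +49, under the legs) with two dark lines.
- slit (a point): The middle of the gap between the tips, on the tweezers' centre line, 70 mm ahead (+x) of tweezers_grip, at the same height and 12 mm above the tweezers' underside. Same axes as tweezers_grip.
- tip_left (a point): Inner edge of the tip of the left (+y) leg, half-way up the leg. The tip gap is the distance from tip_left to tip_right: 34 mm when free, 10 mm with the legs on the lines.
- tip_right (a point): Inner edge of the tip of the right (-y) leg, half-way up the leg.
- leg_left (a joint): Angle by which the left leg is squeezed in, rad: 0 = sprung open, 0.092 = at the marked line, 0.12 = stop (nearly shut). Sprung open; the right leg moves in equally.
- window (a point): Centre of the white round window (40 mm across) on top of the light sensor, 47 mm above the table. z up.
- sensor: Light sensor: fixed round aluminium puck with a black top, 72 mm across at its foot, 60 mm at its top, 47 mm high. Origin: centre of its underside.
- bulb_a: Bystander: white bulb on a loose wooden block 70 x 70 mm, 123 mm high in all. Origin: centre of the underside.
- bulb_b: Bystander: a second such bulb on a wooden block, 123 mm high. Origin: centre of the underside.
- filterbox: Bystander: flat closed grey box 55 x 60 x 18 mm, loose. Origin: centre of the underside.
There are look-alikes about, which are no part of the job. There is more than one size of the meter; the job needs the largest. There is more than one size of the tweezers; the job needs the middle-sized.

How it is judged:
On the way, in this order (a step that is already met when the one before it is completed fails the run):
1. the meter's button is pressed fully down (value of joint zero above 0.005 m), for 0.05 s.
2. the button is let up again (value of joint zero below 0.0012 m), for 0.1 s.
3. the tweezers are lifted off their rest (height (world z) of each of slit, tweezers_grip above 0.052 m), for 0.2 s.
At the end, for the whole second after the job is handed in: The tweezers are held in the fingers, tip gap 10 mm +-2.2 mm and steady (leg speed under 0.03 rad/s), level within 15 degrees, with the middle of the gap within 12 mm of the window's centre seen from above and 12 to 45 mm above it; sensor untouched, button up (distance between tip_left and tip_right between 0.0078 and 0.0122 m and velocity of joint leg_left between -0.03 and 0.03 rad/s and horizontal distance between slit and window below 0.012 m and z of slit in the frame of window between 0.012 and 0.045 m and angle between slit's own z axis and vertical below 0.26 rad and contact force between the fingers and tweezers above 1 N and contact force between tweezers and sensor below 0.05 N and contact force between sensor and the arm below 0.05 N and contact force between sensor and the fingers below 0.05 N and value of joint zero below 0.0012 m); the arm keeps its last pose, push and grip.
It fails at once if the left bulb is moved more than 20 mm (distance of bulb_a from where it was at the start of the episode above 0.02 m).
It fails at once if the right bulb is moved more than 20 mm (distance of bulb_b from where it was at the start of the episode above 0.02 m).
It fails at once if the filter box is moved more than 20 mm (distance of filterbox from where it was at the start of the episode above 0.02 m).
It also fails if it takes over 51 s, if anything falls off the work surface, if the arm or the gripper's body presses on something with over 40 N, if the wrist force passes 120 N, or if a joint passes its speed limit or range.

### The arm

A 6-joint arm with a two-finger parallel gripper is mounted at the origin on the work surface. World frame = base frame: x ahead of the robot, y to its left, z up, the work surface at z = 0. Lengths are in m, angles in rad, forces in N, time in s.
With the tool pointing down it reaches from about 0.3 to 0.75 m from the base axis. Payload 8.5 kg.
Tool frame: the origin (TCP) lies between the finger pads; the fingertips stand 25 mm ahead of it and the grasp point (between the pads) lies 6 mm ahead of it; z points along the fingers, y is the direction in which the jaws open and shut (so a half turn about z gives the same grasp; the last joint's range is limited). The gripper opens to 88 mm and grips with 3 to 60 N. Pads are 18 mm wide; open, the fingers measure 123 mm over their backs; the gripper's body (75 mm by 187 mm) begins 45 mm behind the grasp point.
Start: joints at [-1.502, 0.381, 1.297, -0, 1.464, -0.215], TCP at [0.154, -0.528, 0.264] pointing down, gripper open.
Joint ranges: [-3.11, 3.11], [-0.89, 2.33], [0.22, 2.48], [-1.42, 4.56], [0.17, 2.85], [-2.88, 2.88]. Speed limits (rad/s): [2.39, 2.39, 3.14, 3.14, 3.14, 3.14].

### API

Orientations are given as a unit quaternion [w, x, y, z].
In Python, from station import read_state, read_camera, camera_params, hand_in, spot_in, cut_out gives the robot as it stands. The module is installed in compiled form; this text tells all that it offers.
- The arm moves only by the tool send_rows, never from a script. Its argument "moves" is one flat list of numbers, 7 for each row, row after row: the opening, from 0 (shut) to 1 (fully open), then the shift along the tool's x, y, z in cm, then the turn, a rotation vector about the tool's x, y, z in degrees. In form: [gripper, x, y, z, rx, ry, rz, gripper, x, y, z, rx, ry, rz, ...]. A call has 1 to 10 rows; each row shifts and turns the pose as measured when the row begins, along the tool's axes as they then stand; what a row does not reach is not made up. A row lasts 1/8 s, in which the tool goes at most 62.5 mm and 10.7 degrees, less where a joint would pass 70% of its speed; a pose out of reach is approached as far as the arm can. A call is refused whole if a number of a shift passes 6.25 or a number of a turn 10.7, either way. A call with a gripper value outside its range is refused whole. The fingers move at their own pace and stop on an object; "newtons" is the grip in N (left out, the last holds). Time passes only in rows, so rows that do not move let the fingers close. It gives the time, the measured TCP pose, the force and the opening at its end, in the units of the state.
- read_state(): the state, without advancing time (a new reading comes with each control period).
- read_camera(name): name is "scene" or "top" or "wrist"; returns the picture (480x640x3 uint8, blue, green, red); there is no depth.
- camera_params(name): a dict with "fx", "fy", "cx", "cy" (pixels), "distortion" ([k1, k2, p1, p2, k3] as OpenCV has them; the pictures are not rectified), "view" (4x4, takes a point from world to camera coordinates). Camera axes: x right, y down, z forward; pixel columns grow to the right and rows downward; lengths in m; the calibration is good to about 2 mm. A picture is of the moment at which its call begins: read the wrist's pose just before it. camera_params takes no time and is no camera call; for the wrist camera it gives the pose at the moment of the call.
- hand_in(): hands the job in, once; it reports no verdict.
Trained networks look in the newest picture that a camera, given by its name, has taken for a name from the list of things; names that differ only in an ending like _2 or _b are one class to them, and where a whole thing is asked for, a point or a joint stands for the part that bears it (a point fixed in the world has none). Each returns a list of dicts, best first, with "p" (0 to 1); they miss things now and then, are a little off and sometimes report something else, mostly with a low value. They report only what shows in the picture. A call takes as long as a camera call. They do not tell look-alikes from the thing itself.
- spot_in(name, camera): "box" ([centre column, centre row, width, height] as shares, 0 to 1, of the picture: columns of its width, rows of its height, round what is visible of it).
- cut_out(name, camera): "mask" (480x640 bool, what is visible of it) and "box" ([centre column, centre row, width, height] as shares, 0 to 1, of the picture: columns of its width, rows of its height, round what is visible of it).
The state is a dict: "t": time; "q": joint angles; "qvel": joint speeds; "effort": joint torques, N m; "tcp_pos": TCP position; "tool_rot": TCP orientation; "wrist_force": force on the tool from outside, world axes, zero at the start; "wrist_torque": the same for the moment, N m; "width": finger opening in m.
Only numpy, scipy, OpenCV 4.12 (cv2) and the standard library are available. Lean on these libraries where they do the work, as an engineer would, in place of code of your own. Each camera call takes 0.05 s, during which the arm holds its last target.

## Working session

There is one attempt and no reset: what is moved stays moved. The work goes in short steps, Python scripts to look and compute and a tool call to move; the robot and the scene stay as the last step left them, time stands still between calls to the robot, and variables do not carry over. Pictures are saved under pics/ and viewed, and the job is handed in when it is done.

Besides the shell and the picture viewer there is one more tool, called after ">>>" as a command line: name --argument value ..., lists and objects as JSON in quotes. send_rows: Moves the arm, as the interface text tells. Its arguments: {"type":"object","properties":{"moves":{"type":"array"},"newtons":{"type":"number"}},"required":["moves"]}

```bash
mkdir -p pics; cat > h.py <<'E'
import numpy as np, cv2, json
from station import *
def cam(n):
    p=camera_params(n); K=np.array([[p['fx'],0,p['cx']],[0,p['fy'],p['cy']],[0,0,1]]); return K,np.array(p['distortion'],float),np.array(p['view'])
def ray(n,uv,P=None):
    K,d,V=P or cam(n); u=cv2.undistortPoints(np.array([[uv]],float),K,d)[0,0]
    R=V[:3,:3];c=-R.T@V[:3,3]; return c,R.T@np.array([u[0],u[1],1])
def atz(n,uv,z,P=None):
    c,r=ray(n,uv,P); return c+r*(z-c[2])/r[2]
def proj(n,X,P=None):
    K,d,V=P or cam(n); X=np.atleast_2d(np.array(X,float))
    return cv2.projectPoints(X,cv2.Rodrigues(V[:3,:3])[0],V[:3,3],K,d)[0][:,0]
E
python3 - <<'E'
from h import *
for n in ['scene','top','wrist']:
    im=read_camera(n); cv2.imwrite(f'pics/a_{n}.png',im)
    K,d,V=cam(n); print(n,K[0,0],(-V[:3,:3].T@V[:3,3]).round(3),V[2,:3].round(2))
    if n!='wrist':
      for k in ['meter','zero_top','tweezers','rest','sensor','bulb_a','filterbox']:
        print(k,[(round(o['p'],2),(np.array(o['box'])*[640,480,640,480]).round().tolist()) for o in spot_in(k,n)])
s=read_state();print(s['t'],s['tcp_pos'],s['tool_rot'],s['width'])
E
```

```text
scene 457.15952126604935 [ 1.028 -0.215  0.873] [-0.52  0.22 -0.82]
meter [(0.92, [136.0, 309.0, 49.0, 53.0]), (0.69, [214.0, 308.0, 73.0, 90.0]), (0.61, [287.0, 295.0, 51.0, 53.0])]
zero_top [(0.53, [137.0, 289.0, 9.0, 10.0]), (0.45, [286.0, 276.0, 14.0, 6.0])]
tweezers [(0.92, [447.0, 167.0, 43.0, 54.0]), (0.79, [380.0, 146.0, 36.0, 19.0]), (0.55, [399.0, 199.0, 32.0, 48.0])]
rest [(0.91, [396.0, 210.0, 44.0, 54.0])]
sensor [(0.72, [365.0, 291.0, 31.0, 39.0]), (0.49, [398.0, 202.0, 35.0, 48.0])]
bulb_a [(0.64, [275.0, 382.0, 51.0, 58.0]), (0.22, [403.0, 201.0, 25.0, 44.0])]
filterbox [(0.86, [307.0, 212.0, 31.0, 25.0])]
top 463.9155938147603 [ 0.437 -0.006  0.981] [ 0.09 -0.01 -1.  ]
meter [(0.78, [367.0, 217.0, 42.0, 53.0]), (0.73, [510.0, 269.0, 39.0, 54.0]), (0.66, [444.0, 234.0, 60.0, 75.0]), (0.6, [412.0, 138.0, 44.0, 47.0])]
zero_top [(0.63, [439.0, 247.0, 13.0, 11.0]), (0.62, [509.0, 276.0, 9.0, 11.0]), (0.49, [363.0, 228.0, 8.0, 5.0])]
tweezers [(0.91, [176.0, 364.0, 29.0, 50.0]), (0.73, [208.0, 270.0, 30.0, 77.0]), (0.66, [121.0, 284.0, 94.0, 70.0])]
rest [(0.73, [214.0, 272.0, 37.0, 78.0]), (0.67, [298.0, 186.0, 34.0, 40.0])]
sensor [(0.74, [297.0, 186.0, 28.0, 38.0])]
bulb_a [(0.66, [214.0, 138.0, 48.0, 48.0]), (0.56, [412.0, 139.0, 44.0, 49.0])]
filterbox [(0.74, [306.0, 306.0, 33.0, 37.0]), (0.46, [217.0, 267.0, 24.0, 60.0])]
wrist 338.51886969981206 [ 0.231 -0.505  0.386] [-0.3  -0.09 -0.95]
0.85 [ 0.15398731 -0.52799394  0.26377095] [ 1.91151070e-05  9.89950921e-01  1.41411364e-01 -2.07002891e-06] 0.08784018279857743
```

View pics/a_top.png

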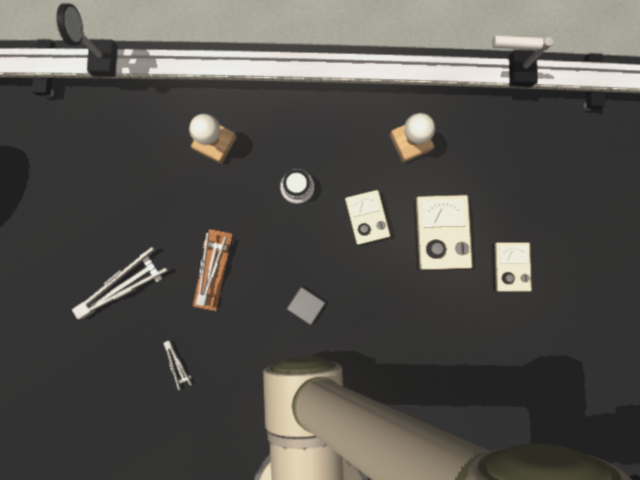

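View pics/a_scene.png

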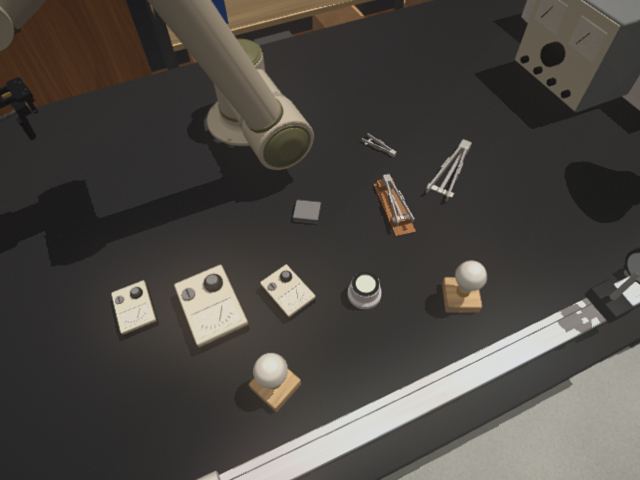

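```bash
python3 - <<'E'
import cv2
t=cv2.imread('pics/a_top.png')
cv2.imwrite('pics/a_tl.png',cv2.resize(t[220:400,60:330],None,fx=2.9,fy=2.9,interpolation=2))
cv2.imwrite('pics/a_tr.png',cv2.resize(t[110:320,270:545],None,fx=2.8,fy=2.8,interpolation=2))
E
```

```text
(no output)
```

View pics/a_tl.png

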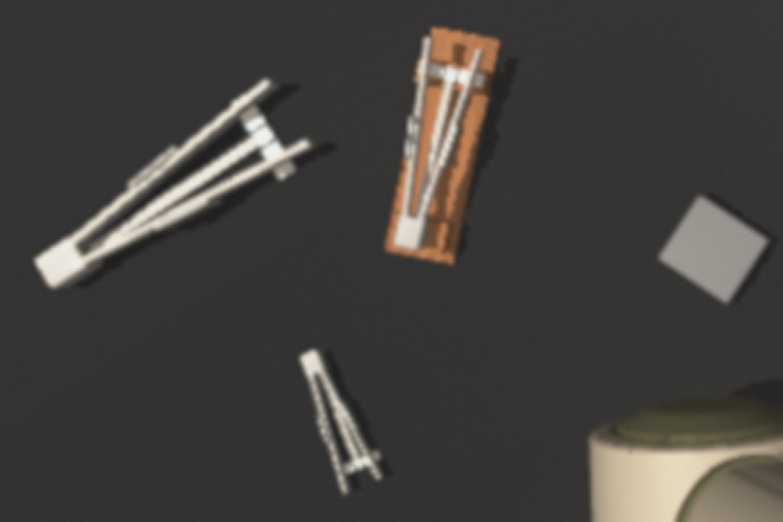

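View pics/a_tr.png

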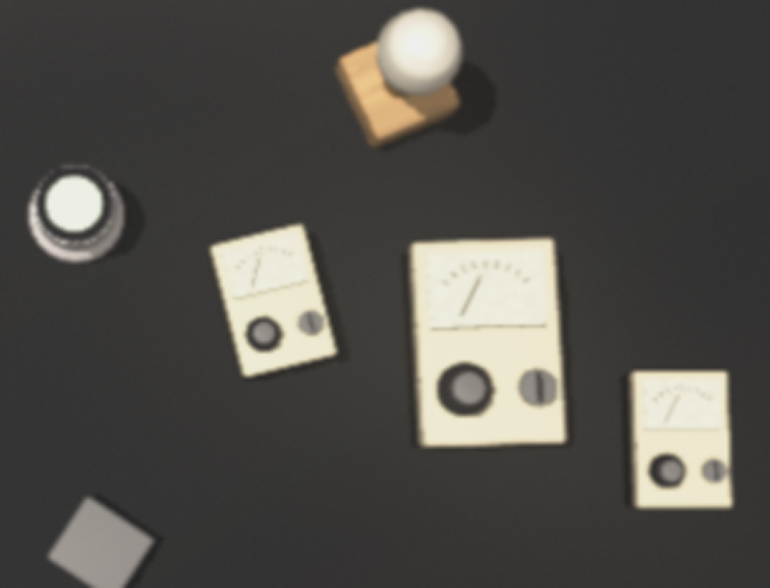

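The meters are at (367,217), (443,233) and (512,267) in top. The largest is (443,233), with its button at about (438,248). The tweezers are at (120,284) large, (212,270) middle-sized on the rest, and (177,364) small. The job needs the one on the rest.

```bash
python3 - <<'E'
from h import *
s=cv2.imread('pics/a_scene.png')
cv2.imwrite('pics/b_m.png',cv2.resize(s[255:355,165:265],None,fx=5.8,fy=5.8,interpolation=2))
cv2.imwrite('pics/b_t.png',cv2.resize(s[165:245,360:430],None,fx=7,fy=7,interpolation=2))
t=cv2.imread('pics/a_top.png')
cv2.imwrite('pics/b_tt.png',cv2.resize(t[222:318,185:240],None,fx=6,fy=6,interpolation=2))
def tri(a,b):
    c1,r1=ray('top',a);c2,r2=ray('scene',b)
    A=np.c_[r1,-r2];x=np.linalg.lstsq(A,c2-c1,rcond=None)[0];p,q=c1+r1*x[0],c2+r2*x[1];return (p+q)/2,np.linalg.norm(p-q)
print('win',atz('top',(296.3,183),.047))
for uv in [(416.5,197),(468,195),(472,267.5),(420,269)]: print('meter corner',atz('top',uv,.046))
for z in(.05,.056,.06):print('btn',atz('top',(437.8,248.6),z))
for uv in [(213.5,230.5),(231.5,234),(216.5,310),(194,306.5)]: print('rest',atz('top',uv,.004))
K,d,V=cam('wrist')
m=read_state();T=cv2.Rodrigues(np.zeros(3))[0]
w,x,y,z=m['tool_rot'];from scipy.spatial.transform import Rotation as Ro
R=Ro.from_quat([x,y,z,w]).as_matrix();print(R.round(3))
print('cam in tool',R.T@(-V[:3,:3].T@V[:3,3]-m['tcp_pos']),(V[:3,:3]@R).round(3))
E
```

```text
win [0.63973577 0.04341053 0.047     ]
meter corner [ 0.61670634 -0.20359393  0.046     ]
meter corner [ 0.62354341 -0.31033033  0.046     ]
meter corner [ 0.4745138  -0.31725161  0.046     ]
meter corner [ 0.46935873 -0.21100815  0.046     ]
btn [ 0.51118108 -0.24627914  0.05      ]
btn [ 0.51070601 -0.24473426  0.056     ]
btn [ 0.5103893  -0.24370434  0.06      ]
rest [0.54292595 0.21831649 0.004     ]
rest [0.53631229 0.17986866 0.004     ]
rest [0.37629258 0.20507901 0.004     ]
rest [0.38245568 0.25242567 0.004     ]
[[ 0.96  0.28  0.  ]
 [ 0.28 -0.96 -0.  ]
 [-0.    0.   -1.  ]]
cam in tool [ 0.08041447 -0.00033047 -0.12229283] [[ 0.     1.     0.   ]
 [-0.951  0.    -0.309]
 [-0.309 -0.     0.951]]
```

View pics/b_m.png

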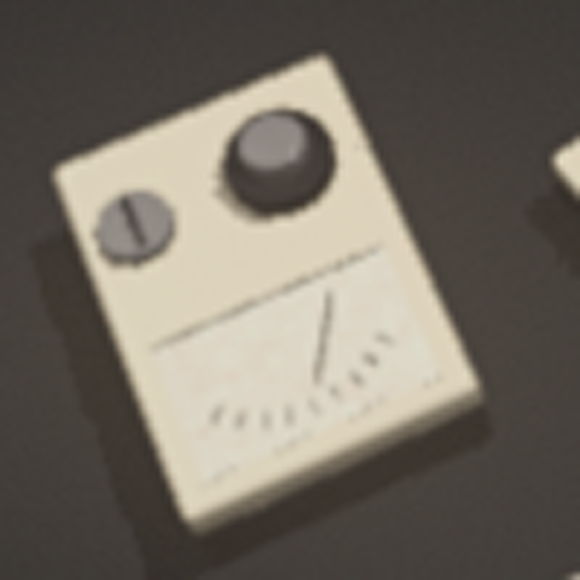

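View pics/b_tt.png

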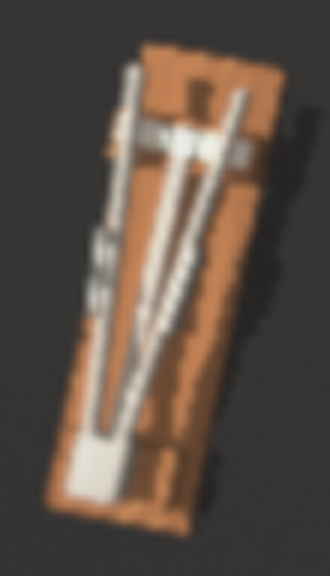

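>>> send_rows --moves '[0, 5.5, -2.3, 0, 0, 0, 0, 0, 5.5, -2.3, 0, 0, 0, 0, 0, 5.5, -2.3, 0, 0, 0, 0, 0, 5.5, -2.3, 0, 0, 0, 0, 0, 5.5, -2.3, 0, 0, 0, 0, 0, 0, 0, 0, 0, 0, 0, 0, 0, 0, 0, 0, 0, 0]' --newtons 20

```text
t: 1.72
tcp_pos: [0.3922, -0.3359, 0.2636]
tool_rot: [0.001, 0.99, 0.14, 0.0]
wrist_force: [0.4, -0.9, 0.9]
width: 0.0202
```

```bash
python3 - <<'E'
from h import *
def tri(a,b):
    c1,r1=ray('top',a);c2,r2=ray('scene',b)
    A=np.c_[r1,-r2];x=np.linalg.lstsq(A,c2-c1,rcond=None)[0];p,q=c1+r1*x[0],c2+r2*x[1];return (p+q)/2,np.linalg.norm(p-q)
print(tri((437.8,248.6),(211.9,279.1)))
s=read_state();print(s['t'],s['tcp_pos'],s['width'])
P=cam('wrist');im=read_camera('wrist');cv2.imwrite('pics/c_w.png',im)
for k in ['zero_top','meter']:
  print(k,[(round(o['p'],2),(np.array(o['box'])*[640,480,640,480]).round().tolist()) for o in spot_in(k,'wrist')])
print(proj('wrist',[.5104,-.2425,.06],P))
E
```

```text
(array([ 0.51053648, -0.24124452,  0.06359207]), np.float64(0.003111741256653556))
1.725 [ 0.39217389 -0.33591734  0.26355821] 0.020169756823527226
zero_top [(0.75, [256.0, 52.0, 30.0, 34.0]), (0.57, [399.0, 164.0, 13.0, 14.0])]
meter [(0.85, [417.0, 143.0, 98.0, 119.0]), (0.61, [143.0, 5.0, 80.0, 10.0]), (0.6, [287.0, 60.0, 136.0, 119.0])]
[[257.86078439  55.06712955]]
```

View pics/c_w.png

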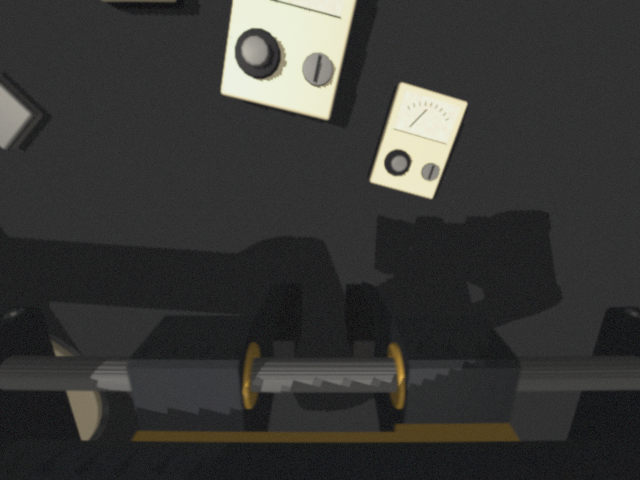

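>>> send_rows --moves '[0, 4.6, -1.9, 2, 0, 0, 0, 0, 4.6, -1.9, 3, 0, 0, 0, 0, 4.6, -1.9, 3, 0, 0, 0, 0, 0, 0, 3, 0, 0, 0, 0, 0, 0, 2, 0, 0, 0, 0, 0, 0, 0, 0, 0, 0]'

```text
t: 2.62
tcp_pos: [0.5093, -0.2491, 0.13]
tool_rot: [0.002, 0.991, 0.133, 0.001]
wrist_force: [-0.0, -0.2, 0.2]
width: 0.0005
```

```bash
python3 - <<'E'
from h import *
s=read_state();print(s['t'],s['tcp_pos'],s['width'])
P=cam('wrist');im=read_camera('wrist');cv2.imwrite('pics/d_w.png',im)
for k in ['zero_top','meter']:
  print(k,[(round(o['p'],2),(np.array(o['box'])*[640,480,640,480]).round().tolist()) for o in spot_in(k,'wrist')])
print(proj('wrist',[[.5104,-.2425,.06]],P))
E
```

```text
2.625 [ 0.50927988 -0.24907355  0.1299741 ] 0.0005032322453505533
zero_top [(0.94, [91.0, 129.0, 36.0, 30.0]), (0.57, [312.0, 258.0, 37.0, 42.0])]
meter [(0.97, [124.0, 86.0, 151.0, 171.0]), (0.88, [518.0, 307.0, 135.0, 106.0]), (0.67, [366.0, 184.0, 222.0, 258.0])]
[[313.54476898 259.6613312 ]]
```

View pics/d_w.png

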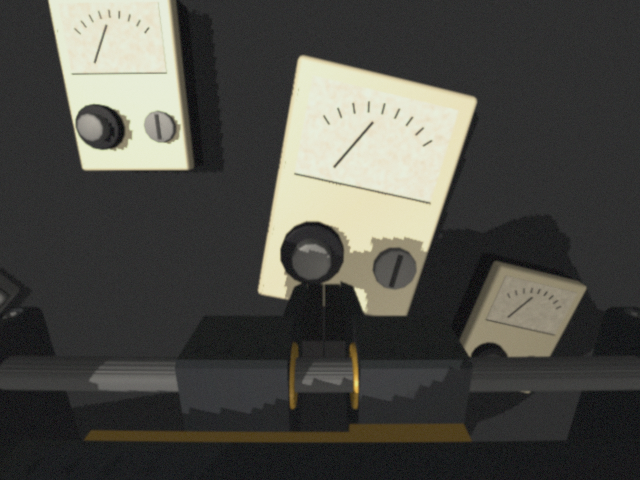

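>>> send_rows --moves '[0, 0.3, -0.6, 2, 0, 0, 0, 0, 0, 0, 1.5, 0, 0, 0, 0, 0, 0, 0.3, 0, 0, 0, 0, 0, 0, 0.2, 0, 0, 0, 0, 0, 0, 0, 0, 0, 0]'

```text
t: 3.4
tcp_pos: [0.5127, -0.2458, 0.095]
tool_rot: [0.006, 0.991, 0.132, 0.005]
wrist_force: [-0.4, -0.1, 0.9]
width: 0.0003
```

>>> send_rows --moves '[0, -0.1, -0.5, 0.4, 0, 0, 0, 0, 0, 0, 0.3, 0, 0, 0, 0, 0, 0, 0, 0, 0, 0]'

```text
t: 3.78
tcp_pos: [0.5107, -0.2412, 0.0888]
tool_rot: [0.007, 0.991, 0.132, 0.006]
wrist_force: [-1.5, -0.5, 4.4]
width: 0.0005
```

>>> send_rows --moves '[0, 0, 0, 0.4, 0, 0, 0, 0, 0, 0, 0.2, 0, 0, 0, 0]'

```text
$.moves: bad value
```

>>> send_rows --moves '[0, 0, 0, 0.3, 0, 0, 0, 0, 0, 0, 0.2, 0, 0, 0]'

```text
t: 4.03
tcp_pos: [0.5108, -0.2413, 0.087]
tool_rot: [0.008, 0.991, 0.132, 0.006]
wrist_force: [-9.7, 4.9, 30.1]
width: -0.0
```

>>> send_rows --moves '[0, 0, 0, 0, 0, 0, 0]'

```text
t: 4.15
tcp_pos: [0.5107, -0.2412, 0.0879]
tool_rot: [0.008, 0.991, 0.132, 0.006]
wrist_force: [-1.6, 0.5, 4.5]
width: 0.0002
```

```bash
python3 - <<'E'
from h import *
s=read_state();print(s['t'],s['tcp_pos'],s['wrist_force'])
im=read_camera('scene');cv2.imwrite('pics/e_s.png',cv2.resize(im[225:345,155:315],None,fx=4.5,fy=4.5,interpolation=2))
im=read_camera('wrist');cv2.imwrite('pics/e_w.png',im)
E
```

```text
4.15 [ 0.51065185 -0.24118928  0.0878687 ] [-1.59647485  0.54449078  4.49869396]
```

View pics/e_s.png

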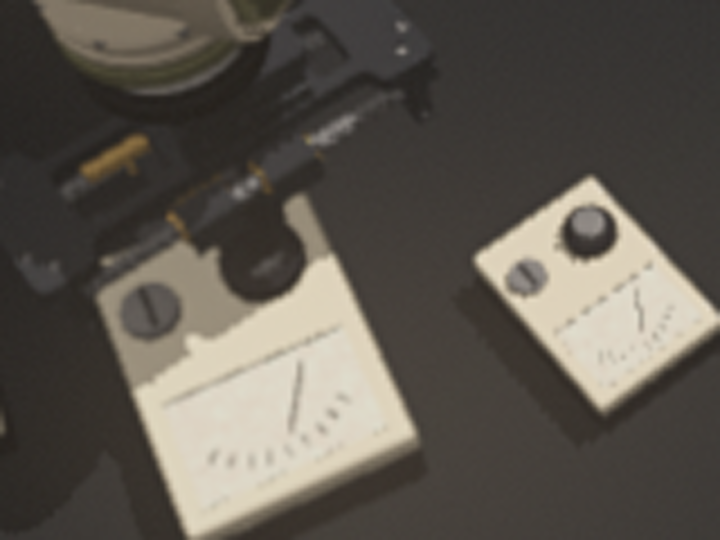

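View pics/e_w.png

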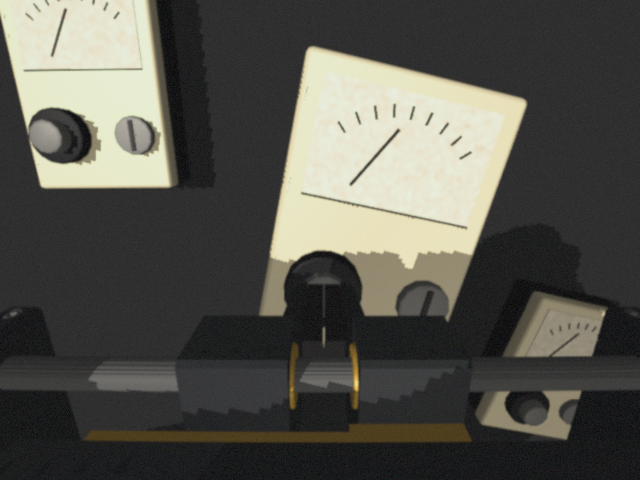

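>>> send_rows --moves '[0, 0, 0, 0.15, 0, 0, 0, 0, 0, 0, 0.1, 0, 0, 0, 0, 0, 0, 0.1, 0, 0, 0]'

```text
t: 4.62
tcp_pos: [0.5106, -0.2411, 0.0874]
tool_rot: [0.009, 0.991, 0.133, 0.007]
wrist_force: [-4.3, 2.1, 12.7]
width: 0.0005
```

>>> send_rows --moves '[0, 0, 0, 0.05, 0, 0, 0, 0, 0, 0, -1, 0, 0, 0, 0, 0, 0, -4, 0, 0, 0, 1, 0, 0, -5, 0, 0, 0, 1, 0, 0, -5, 0, 0, 0, 1, 0, 0, 0, 0, 0, 0]'

```text
t: 5.38
tcp_pos: [0.5081, -0.2385, 0.242]
tool_rot: [0.008, 0.991, 0.133, 0.006]
wrist_force: [1.1, -0.2, 0.3]
width: 0.0282
```

```bash
cat >> h.py <<'E'
from scipy.spatial.transform import Rotation as Ro
def tool(s):
    w,x,y,z=s['tool_rot'];return Ro.from_quat([x,y,z,w]).as_matrix(),np.array(s['tcp_pos'])
def go(pos,yaw):  # tool x along yaw deg, down
    s=read_state();R,p=tool(s);c,q=np.cos(np.radians(yaw)),np.sin(np.radians(yaw))
    Rt=np.array([[c,q,0],[q,-c,0],[0,0,-1]])
    print('t',round(s['t'],2),'pos',p.round(4),'w',round(s['width'],4),'F',np.round(s['wrist_force'],1),'| shift cm (tool)',(R.T@(np.array(pos)-p)*100).round(2),'shift in target axes',(Rt.T@(np.array(pos)-p)*100).round(2),'turn deg',np.degrees(Ro.from_matrix(R.T@Rt).as_rotvec()).round(1))
E
python3 - <<'E'
from h import *
go([.40,.19,.26],-10.5)
im=read_camera('top')
cv2.imwrite('pics/f_t.png',cv2.resize(im[180:320,340:540],None,fx=4,fy=4,interpolation=2))
E
```

```text
t 5.38 pos [ 0.5081 -0.2385  0.242 ] w 0.0282 F [ 1.1 -0.2  0.3] | shift cm (tool) [  0.86 -44.15  -2.6 ] shift in target axes [-18.43 -40.17  -1.8 ] turn deg [ 0.9 -0.8 25.7]
```

View pics/f_t.png

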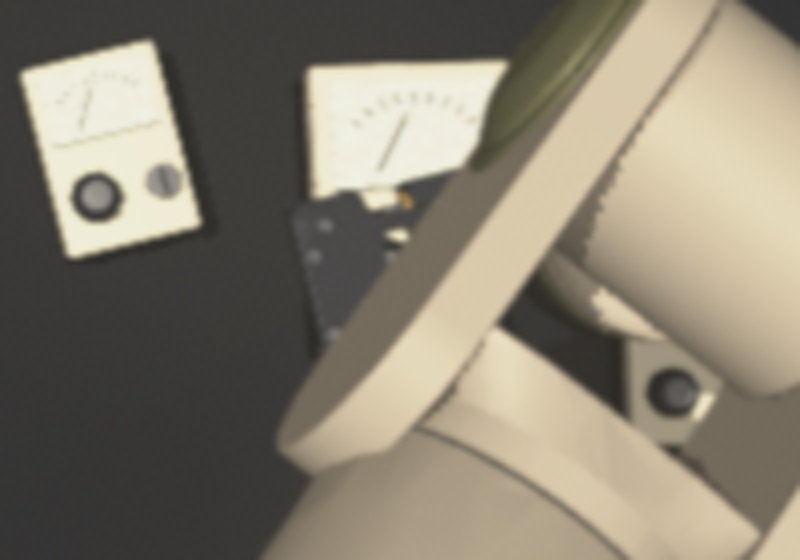

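>>> send_rows --moves '[1, 0, -5, -0.8, 0.3, -0.3, 8.6, 1, 0, -6, -0.8, 0.3, -0.3, 8.6, 1, 0, -6, 0, 0.3, -0.3, 8.6, 1, 0, -6, 0, 0, 0, 0, 1, 0, -6, 0, 0, 0, 0, 1, -2, -5, 0, 0, 0, 0]'

```text
t: 6.18
tcp_pos: [0.5021, 0.1077, 0.2463]
tool_rot: [-0.003, 0.995, -0.103, -0.011]
wrist_force: [0.4, -0.5, -0.2]
width: 0.088
```

```bash
python3 - <<'E'
from h import *
go([.40,.20,.26],-10.5)
E
```

```text
t 6.17 pos [0.5021 0.1077 0.2463] w 0.088 F [ 0.4 -0.5 -0.2] | shift cm (tool) [-11.92  -6.93  -1.08] shift in target axes [-11.72  -7.21  -1.37] turn deg [-0.2  1.3 -1.4]
```

>>> send_rows --moves '[1, -4.5, -2.6, -0.4, -0.2, 1.2, -1.3, 1, -4.5, -2.6, -0.4, 0, 0, 0, 1, -2.5, -1.8, 0, 0, 0, 0, 1, 0, 0, 0, 0, 0, 0]'

```text
t: 6.68
tcp_pos: [0.3965, 0.2036, 0.2496]
tool_rot: [0.001, 0.996, -0.089, -0.007]
wrist_force: [0.4, -0.9, -0.2]
width: 0.0881
```

```bash
python3 - <<'E'
from h import *
go([.40,.20,.26],-10.5)
P=cam('wrist');im=read_camera('wrist');cv2.imwrite('pics/g_w.png',im)
import pickle;pickle.dump((P,im),open('g.pkl','wb'))
for k in ['tweezers','rest']:
  print(k,[(round(o['p'],2),(np.array(o['box'])*[640,480,640,480]).round().tolist()) for o in spot_in(k,'wrist')])
E
```

```text
t 6.67 pos [0.3965 0.2036 0.2496] w 0.0881 F [ 0.4 -0.9 -0.2] | shift cm (tool) [ 0.39  0.3  -1.04] shift in target axes [ 0.4   0.29 -1.04] turn deg [0.2 0.8 0.3]
tweezers [(0.81, [141.0, 201.0, 143.0, 162.0]), (0.77, [295.0, 139.0, 51.0, 160.0]), (0.59, [278.0, 314.0, 65.0, 72.0])]
rest [(0.82, [297.0, 135.0, 55.0, 165.0])]
```

View pics/g_w.png

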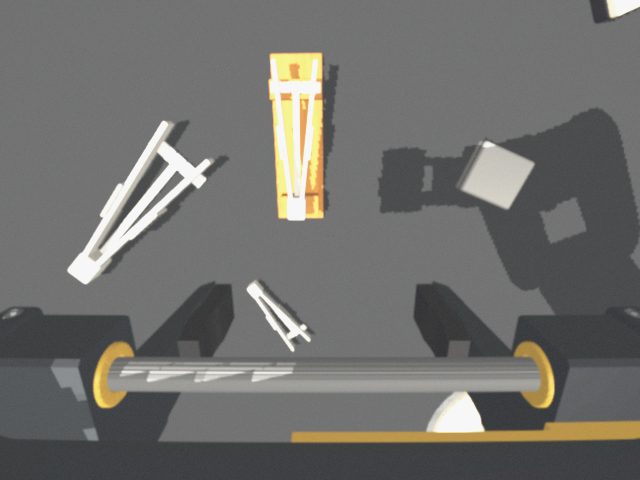

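```bash
python3 - <<'E'
from h import *
import pickle;P,im=pickle.load(open('g.pkl','rb'))
cv2.imwrite('pics/g_c.png',cv2.resize(im[45:225,250:350],None,fx=3.3,fy=3.3,interpolation=2))
b=atz('wrist',(295.8,208),.040,P);l=atz('wrist',(274.5,60),.040,P);r=atz('wrist',(315.5,60.5),.040,P);m=(l+r)/2
print(b,l,r,np.linalg.norm(l-r),np.linalg.norm(m-b)); d=(m-b)/np.linalg.norm(m-b); print('yaw',np.degrees(np.arctan2(d[1],d[0])),'grip',b+d*.065,m-d*.07)
for uv in[(270,53),(321.5,53),(323.5,217),(278,217)]:print('rest',atz('wrist',uv,.004,P))
E
```

```text
[0.40052469 0.23079433 0.04      ] [0.53518637 0.22216734 0.04      ] [0.52836075 0.18670646 0.04      ] 0.0361118076071984 0.13386926607659258
yaw -11.35511181584035 grip [0.46425236 0.21799652 0.04      ] [0.46314376 0.21821915 0.04      ]
rest [0.54828798 0.22864476 0.004     ]
rest [0.53937938 0.17942926 0.004     ]
rest [0.37646409 0.20675972 0.004     ]
rest [0.38555908 0.25704386 0.004     ]
```

View pics/g_c.png

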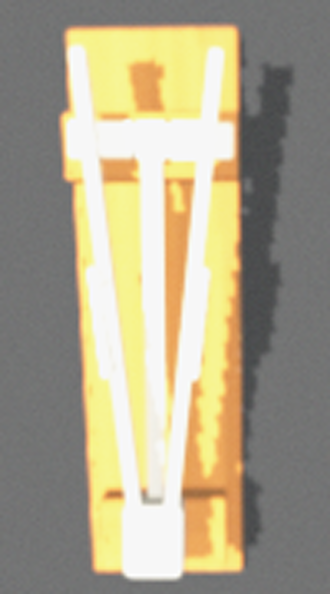

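```bash
python3 - <<'E'
from h import *
go([.464,.218,.12],-10.8)
E
```

```text
t 6.83 pos [0.3986 0.2022 0.25  ] w 0.0882 F [-0.4  1.1 -0.5] | shift cm (tool) [ 6.3  -2.77 12.91] shift in target axes [ 6.12 -2.78 13.  ] turn deg [0.1 0.7 0.4]
```

>>> send_rows --moves '[0.6, 3, -1.4, 4, 0, 0.7, 0.4, 0.6, 3.1, -1.4, 4, 0, 0, 0, 0.6, 0, 0, 4, 0, 0, 0, 0.6, 0, 0, 0, 0, 0, 0]'

```text
t: 7.32
tcp_pos: [0.4697, 0.2147, 0.1253]
tool_rot: [0.001, 0.995, -0.097, 0.001]
wrist_force: [0.9, -0.3, 0.5]
width: 0.053
```

```bash
python3 - <<'E'
from h import *
go([.464,.218,.12],-10.8)
P=cam('wrist');im=read_camera('wrist');cv2.imwrite('pics/i_w.png',im)
import pickle;pickle.dump((P,im),open('g.pkl','wb'))
print(proj('wrist',[[.464,.218,.040]],P))
E
```

```text
t 7.33 pos [0.4697 0.2147 0.1253] w 0.053 F [ 0.9 -0.3  0.5] | shift cm (tool) [-0.63 -0.21  0.53] shift in target axes [-0.62 -0.22  0.53] turn deg [ 0.1 -0.1 -0.4]
[[320.34963715 263.5976122 ]]
```

View pics/i_w.png

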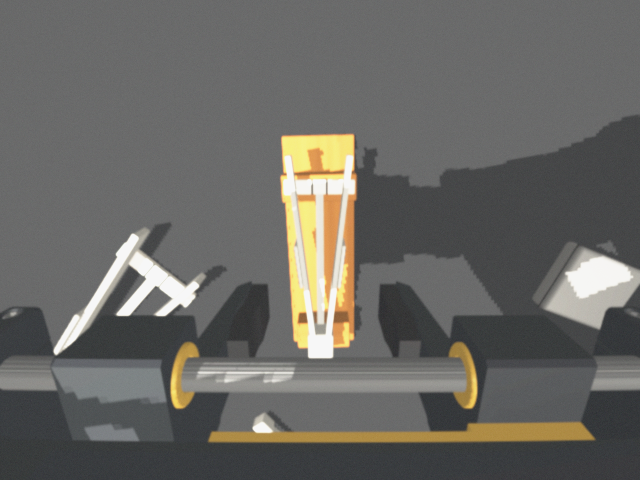

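```bash
python3 - <<'E'
from h import *
import pickle;P,im=pickle.load(open('g.pkl','rb'))
cv2.imwrite('pics/i_c.png',cv2.resize(im[130:365,270:370],None,fx=2.5*1,fy=2.5,interpolation=2))
l=atz('wrist',(289,157),.040,P);r=atz('wrist',(348.8,157),.040,P);m=(l+r)/2
b=atz('wrist',(319.5,334),.040,P)
d=(m-b)/np.linalg.norm(m-b)
print(l,r,np.linalg.norm(l-r),np.linalg.norm(m-b),'yaw',np.degrees(np.arctan2(d[1],d[0])),'grip',m-d*.07)
E
```

```text
[0.53534959 0.22288475 0.04      ] [0.52837875 0.18767155 0.04      ] 0.035896541201253476 0.12321194820609593 yaw -11.217424903987435 grip [0.46320144 0.21889544 0.04      ]
```

View pics/i_c.png

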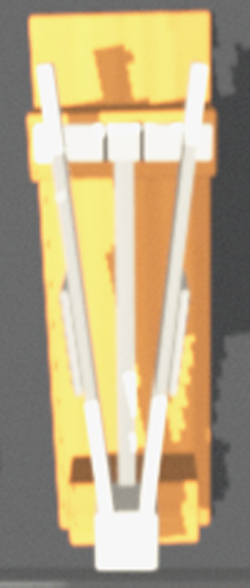

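```bash
python3 - <<'E'
from h import *
go([.4635,.2186,.041],-11.2)
E
```

```text
t 7.38 pos [0.4707 0.2149 0.1271] w 0.053 F [-0.4  0.6  0. ] | shift cm (tool) [-0.82 -0.23  8.6 ] shift in target axes [-0.78 -0.22  8.61] turn deg [ 0.1 -0.3  0. ]
```

>>> send_rows --moves '[0.6, -0.8, -0.2, 1, 0, -0.3, 0, 0.6, 0, 0, 2, 0, 0, 0, 0.6, 0, 0, 2, 0, 0, 0, 0.6, 0, 0, 0, 0, 0, 0]'

```text
t: 7.88
tcp_pos: [0.4644, 0.2188, 0.0805]
tool_rot: [-0.001, 0.995, -0.098, 0.004]
wrist_force: [-0.6, 0.4, 0.5]
width: 0.0531
```

```bash
python3 - <<'E'
from h import *
go([.4635,.2186,.041],-11.2)
E
```

```text
t 7.88 pos [0.4644 0.2188 0.0805] w 0.0531 F [-0.6  0.4  0.5] | shift cm (tool) [-0.12  0.05  3.95] shift in target axes [-0.09  0.03  3.95] turn deg [-0.2 -0.5 -0. ]
```

>>> send_rows --moves '[0.6, -0.1, 0, 1.5, -0.2, -0.5, 0, 0.6, 0, 0, 1.5, 0, 0, 0, 0.6, 0, 0, 0.8, 0, 0, 0, 0.6, 0, 0, 0, 0, 0, 0]'

```text
t: 8.38
tcp_pos: [0.4644, 0.2195, 0.0432]
tool_rot: [-0.0, 0.995, -0.098, 0.002]
wrist_force: [0.4, 0.9, 1.3]
width: 0.053
```

```bash
python3 - <<'E'
from h import *
go([.4635,.2186,.041],-11.2)
im=read_camera('wrist');cv2.imwrite('pics/j_w.png',im)
im=read_camera('scene');cv2.imwrite('pics/j_s.png',cv2.resize(im[140:260,320:480],None,fx=4.5,fy=4.5,interpolation=2))
E
```

```text
t 8.38 pos [0.4644 0.2195 0.0432] w 0.053 F [0.4 0.9 1.3] | shift cm (tool) [-0.07  0.1   0.22] shift in target axes [-0.07  0.1   0.22] turn deg [-0.1 -0.2 -0. ]
```

View pics/j_w.png

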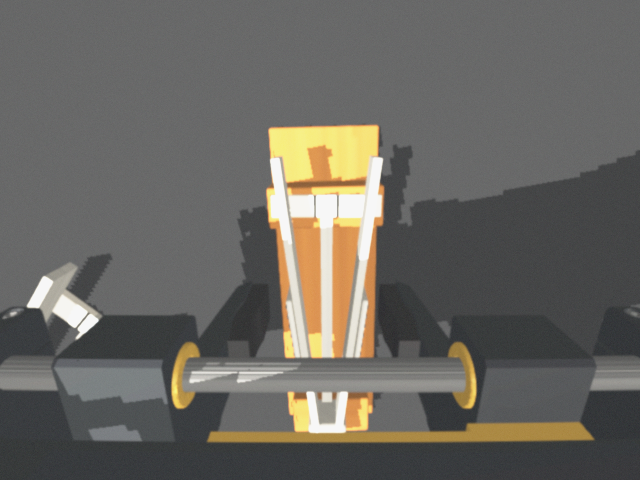

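View pics/j_s.png

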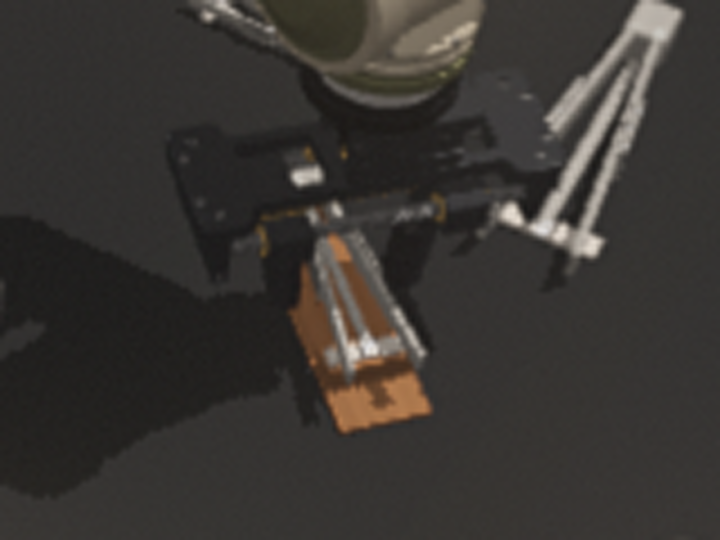

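>>> send_rows --moves '[0.6, -0.1, 0.1, 0.25, 0, 0, 0, 0.35, 0, 0, 0, 0, 0, 0, 0.35, 0, 0, 0, 0, 0, 0, 0.25, 0, 0, 0, 0, 0, 0, 0.25, 0, 0, 0, 0, 0, 0, 0.25, 0, 0, 0, 0, 0, 0]' --newtons 20

```text
t: 9.22
tcp_pos: [0.4638, 0.2188, 0.042]
tool_rot: [-0.001, 0.995, -0.098, 0.003]
wrist_force: [0.1, -0.4, -1.2]
width: 0.0218
```

```bash
python3 - <<'E'
from h import *
go([.4635,.2186,.041],-11.2)
im=read_camera('wrist');cv2.imwrite('pics/k_w.png',im)
E
```

```text
t 9.22 pos [0.4638 0.2188 0.042 ] w 0.0218 F [ 0.1 -0.4 -1.2] | shift cm (tool) [-0.03  0.02  0.1 ] shift in target axes [-0.03  0.02  0.1 ] turn deg [-0.1 -0.3 -0. ]
```

View pics/k_w.png

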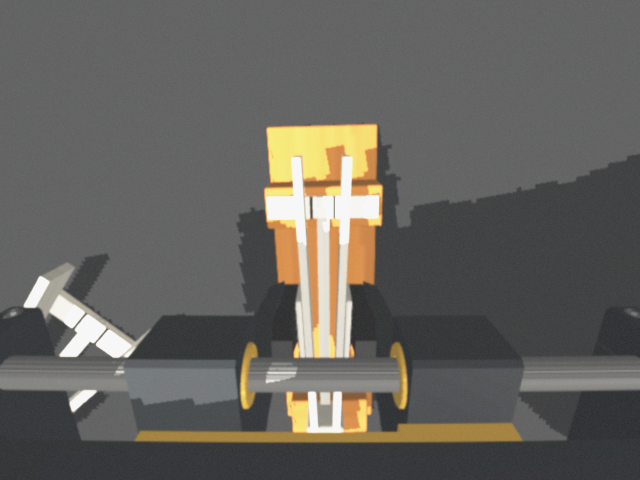

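>>> send_rows --moves '[0.22, 0, 0, 0, 0, 0, 0, 0.22, 0, 0, 0, 0, 0, 0, 0.22, 0, 0, 0, 0, 0, 0]' --newtons 25

```text
t: 9.65
tcp_pos: [0.4638, 0.2188, 0.0419]
tool_rot: [-0.001, 0.995, -0.098, 0.003]
wrist_force: [0.7, -1.0, -0.4]
width: 0.0198
```

```bash
python3 - <<'E'
from h import *
go([.4635,.2186,.041],-11.2)
im=read_camera('wrist');cv2.imwrite('pics/l_w.png',cv2.resize(im[140:290,250:400],None,fx=4,fy=4,interpolation=2))
E
```

```text
t 9.65 pos [0.4638 0.2188 0.0419] w 0.0198 F [ 0.7 -1.  -0.4] | shift cm (tool) [-0.03  0.02  0.09] shift in target axes [-0.03  0.02  0.09] turn deg [-0.1 -0.3 -0. ]
```

View pics/l_w.png

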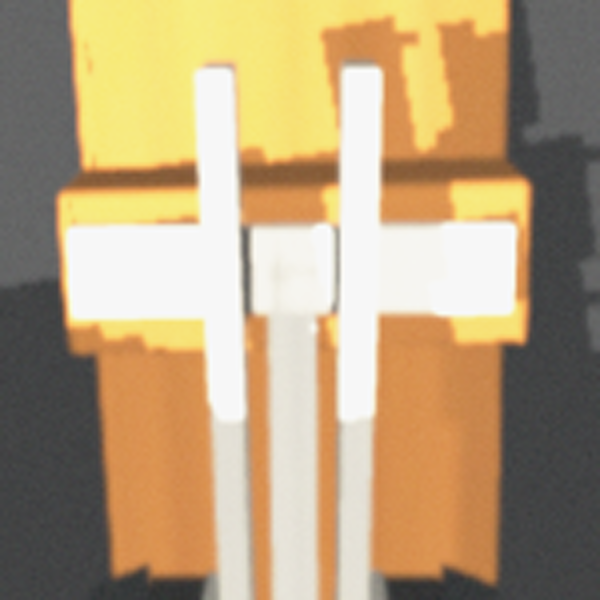

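```bash
python3 - <<'E'
from h import *
P=cam('wrist')
for a,b,r in [(237,342,72),(239,341,270)]:
  l=atz('wrist',(250+a/4,140+r/4),.040,P);q=atz('wrist',(250+b/4,140+r/4),.040,P);print(l,q,np.linalg.norm(l-q))
# leg outer to outer
l=atz('wrist',(250+195/4,158),.040,P);q=atz('wrist',(250+383/4,158),.040,P);print(np.linalg.norm(l-q)-.006)
E
```

```text
[0.53287145 0.21059853 0.04      ] [0.53103298 0.20131791 0.04      ] 0.00946097073637523
[0.51498154 0.21418526 0.04      ] [0.51311906 0.20476731 0.04      ] 0.009600351963931608
0.010940630675941103
```

>>> send_rows --moves '[0.22, 0, 0, -1, 0, 0, 0, 0.22, 0, 0, -2, 0, 0, 0, 0.22, 0, 0, -3, 0, 0, 0, 0.22, 0, 0, -3, 0, 0, 0, 0.22, 0, 0, -3, 0, 0, 0, 0.22, 0, 0, -1, 0, 0, 0, 0.22, 0, 0, 0, 0, 0, 0]'

```text
t: 10.58
tcp_pos: [0.4624, 0.2186, 0.1785]
tool_rot: [-0.001, 0.995, -0.098, 0.003]
wrist_force: [-0.9, -1.0, -1.2]
width: 0.0196
```

```bash
python3 - <<'E'
from h import *
go([.5717,.0559,.15],-11.2)
im=read_camera('wrist');cv2.imwrite('pics/m_w.png',im)
E
```

```text
t 10.57 pos [0.4624 0.2186 0.1785] w 0.0196 F [-0.9 -1.  -1.2] | shift cm (tool) [13.87 13.83  2.9 ] shift in target axes [13.88 13.83  2.85] turn deg [-0.1 -0.4 -0. ]
```

View pics/m_w.png

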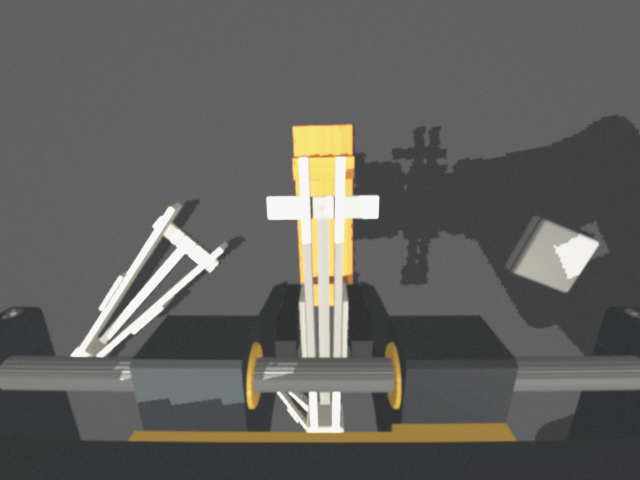

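Lifted and held firmly: the tips are at (304,160) and (340,160), and the crossbar is level at row 207. Next I move towards the sensor, staying high.

>>> send_rows --moves '[0.22, 2.5, 2.5, 0, 0, 0, 0, 0.22, 2.5, 2.5, 0, 0, 0, 0, 0.22, 2.5, 2.5, 0, 0, 0, 0, 0.22, 2, 2.5, 0, 0, 0, 0, 0.22, 0.5, 2.2, 0, 0, 0, 0, 0.22, 0, 1, 0, 0, 0, 0, 0.22, 0, 0, 0, 0, 0, 0]'

```text
t: 11.5
tcp_pos: [0.534, 0.0655, 0.1691]
tool_rot: [-0.0, 0.995, -0.097, -0.005]
wrist_force: [0.4, 0.3, -0.7]
width: 0.0197
```

```bash
python3 - <<'E'
from h import *
go([.5717,.0559,.15],-11.2)
P=cam('wrist');im=read_camera('wrist');cv2.imwrite('pics/n_w.png',im)
import pickle;pickle.dump((P,im),open('g.pkl','wb'))
print([(round(o['p'],2),(np.array(o['box'])*[640,480,640,480]).round().tolist()) for o in spot_in('sensor','wrist')], proj('wrist',[[.640,.043,.047]],P))
E
```

```text
t 11.5 pos [0.534  0.0655 0.1691] w 0.0197 F [ 0.4  0.3 -0.7] | shift cm (tool) [3.91 0.21 1.87] shift in target axes [3.89 0.21 1.91] turn deg [0.  0.6 0. ]
[(0.68, [323.0, 79.0, 95.0, 109.0]), (0.18, [310.0, 294.0, 22.0, 274.0])] [[326.16026933  79.59546754]]
```

View pics/n_w.png

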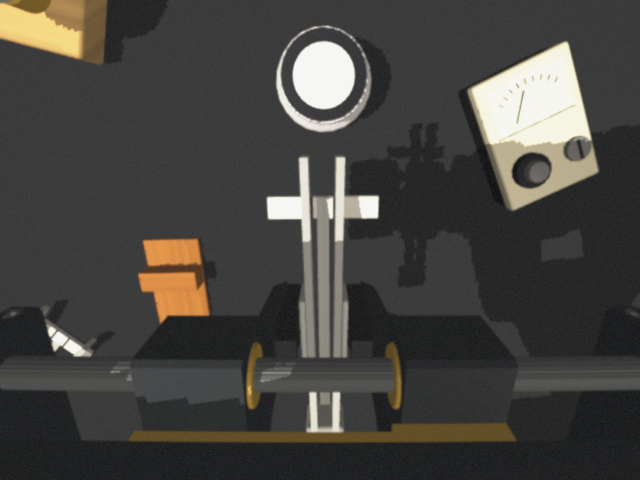

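```bash
python3 - <<'E'
from h import *
import pickle;P,im=pickle.load(open('g.pkl','rb'))
g=cv2.cvtColor(im,6);m=(g[30:125,280:370]>180).astype(np.uint8)
n,lab,st,c=cv2.connectedComponentsWithStats(m);k=1+st[1:,4].argmax();print(st[k],c[k]+[280,30])
w=atz('wrist',c[k]+[280,30],.047,P);print('win',w)
R,p=tool(read_state())
s=atz('wrist',(322,158),p[2]-.002,P);print('slit(leg tops)',s, R.T@(s-p), 'needed', w-s)
E
```

```text
[  13   12   62   67 3272] [323.30256724  74.77658924]
win [0.64322105 0.0442853  0.047     ]
slit(leg tops) [0.6022532  0.05286093 0.16747841] [ 6.94540532e-02 -2.68449715e-05  1.32436821e-03] needed [ 0.04096785 -0.00857563 -0.12047841]
```

```bash
python3 - <<'E'
from h import *
go([.574,.057,.084],-11.2)
E
```

```text
t 11.6 pos [0.5341 0.0662 0.1695] w 0.0193 F [ 0.4  0.3 -1.3] | shift cm (tool) [4.17 0.13 8.51] shift in target axes [4.09 0.13 8.55] turn deg [0.  0.6 0.1]
```

>>> send_rows --moves '[0.22, 2, 0.1, 1, 0, 0.6, 0, 0.22, 2, 0.1, 2, 0, 0, 0, 0.22, 0.2, 0, 2, 0, 0, 0, 0.22, 0, 0, 2, 0, 0, 0, 0.22, 0, 0, 0.5, 0, 0, 0, 0.22, 0, 0, 0, 0, 0, 0]'

```text
t: 12.35
tcp_pos: [0.5811, 0.058, 0.0895]
tool_rot: [0.0, 0.996, -0.095, 0.003]
wrist_force: [0.6, -0.6, 0.3]
width: 0.0196
```

```bash
python3 - <<'E'
from h import *
go([.574,.057,.084],-11.2)
E
```

```text
t 12.35 pos [0.5811 0.058  0.0895] w 0.0196 F [ 0.6 -0.6  0.3] | shift cm (tool) [-0.68  0.23  0.55] shift in target axes [-0.68  0.24  0.55] turn deg [-0.  -0.3  0.3]
```

>>> send_rows --moves '[0.22, -0.6, 0.1, 0.2, 0, -0.3, 0, 0.22, 0, 0, 0.1, 0, 0, 0, 0.22, 0, 0, 0, 0, 0, 0, 0.22, 0, 0, 0, 0, 0, 0]'

```text
t: 12.85
tcp_pos: [0.5755, 0.0583, 0.0881]
tool_rot: [-0.0, 0.996, -0.094, 0.002]
wrist_force: [0.1, -0.0, -0.2]
width: 0.0193
```

```bash
python3 - <<'E'
from h import *
go([.574,.057,.084],-11.2)
for n in ['wrist','top','scene']:
  P=cam(n);im=read_camera(n)
  if n=='wrist': cv2.imwrite('pics/o_w.png',im)
  elif n=='top': cv2.imwrite('pics/o_t.png',cv2.resize(im[130:250,230:370],None,fx=4.5,fy=4.5,interpolation=2))
  else: cv2.imwrite('pics/o_s.png',cv2.resize(im[215:335,300:440],None,fx=4.5,fy=4.5,interpolation=2))
  print(n,proj(n,[[.6425,.044,.047]],P))
go([.574,.057,.084],-11.2)
E
```

```text
t 12.85 pos [0.5755 0.0583 0.0881] w 0.0193 F [ 0.1 -0.  -0.2] | shift cm (tool) [-0.12  0.16  0.41] shift in target axes [-0.12  0.16  0.41] turn deg [-0.  -0.2  0.4]
wrist [[327.18786011 152.67661071]]
top [[296.04839675 181.66593815]]
scene [[365.00771118 283.26267411]]
t 13.0 pos [0.5755 0.0583 0.088 ] w 0.0193 F [ 0.4 -0.2 -1.4] | shift cm (tool) [-0.12  0.15  0.4 ] shift in target axes [-0.12  0.15  0.4 ] turn deg [-0.  -0.2  0.4]
```

View pics/o_w.png

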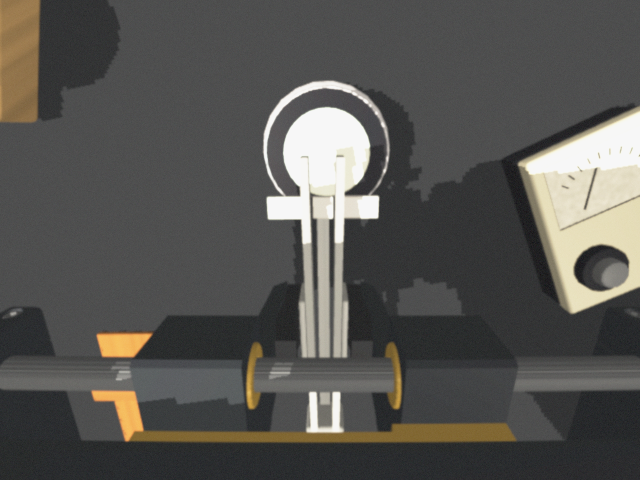

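View pics/o_t.png

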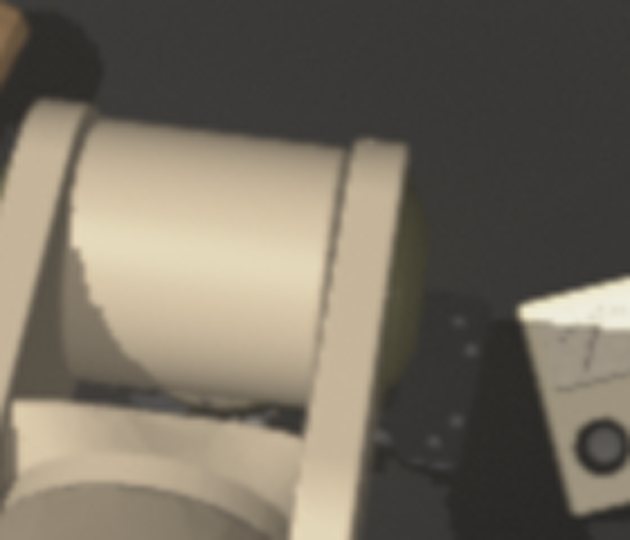

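View pics/o_s.png

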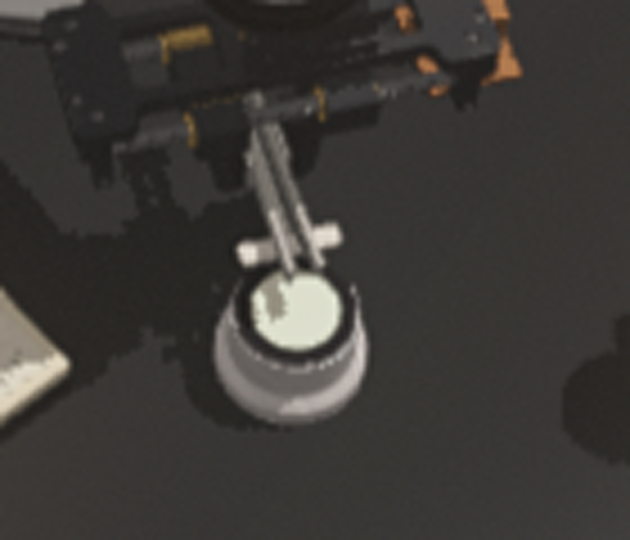

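```bash
python3 - <<'E'
from h import *
P=cam('wrist');im=cv2.imread('pics/o_w.png')
R,p=tool(read_state())
w=atz('wrist',(327,150),.047,P);s=p+R@[.0694,0,.008]
sm=atz('wrist',(322.5,158),p[2]-.002,P)
print(w,s,sm,'delta world',w-s,'tool cm',R.T@(w-s)*100)
print('slit px check',proj('wrist',[s],P))
# scene tips
print(proj('scene',[s+[0,0,.006]]),[300+305/4.5,215+267/4.5])
l=atz('wrist',(310,158),p[2]-.002,P);q=atz('wrist',(335.5,158),p[2]-.002,P);print(np.linalg.norm(l-q))
E
```

```text
[0.64368094 0.04386027 0.047     ] [0.64365599 0.04523571 0.08018047] [0.64367983 0.04589397 0.08597062] delta world [ 2.49524296e-05 -1.37544222e-03 -3.31804721e-02] tool cm [0.01827807 0.13560187 3.31807775]
slit px check [[324.27531378 156.39936581]]
[[367.10153047 273.86802017]] [367.77777777777777, 274.3333333333333]
0.009184601338664769
```

>>> send_rows --moves '[0.222, 0, 0.15, 0.4, 0, -0.2, 0, 0.222, 0, 0, 0.1, 0, 0, 0, 0.222, 0, 0, 0, 0, 0, 0, 0.222, 0, 0, 0, 0, 0, 0, 0.222, 0, 0, 0, 0, 0, 0, 0.222, 0, 0, 0, 0, 0, 0]'

```text
t: 13.75
tcp_pos: [0.5752, 0.0567, 0.0825]
tool_rot: [-0.0, 0.996, -0.094, -0.0]
wrist_force: [-0.1, -0.5, -0.5]
width: 0.0196
```

```bash
python3 - <<'E'
from h import *
P=cam('wrist');R,p=tool(read_state());im=read_camera('wrist')
cv2.imwrite('pics/p_w.png',cv2.resize(im[80:260,240:420],None,fx=3.3,fy=3.3,interpolation=2))
g=read_state();print(g['t'],p,g['width'],g['wrist_force'],'slit',p+R@[.0694,0,.008],R[2])
s=read_camera('scene');cv2.imwrite('pics/p_s.png',s)
E
```

```text
13.8 [0.57518347 0.0566736  0.08251711] 0.019543754027245605 [-0.45102808 -0.22098958 -0.58408864] slit [0.64333817 0.04362464 0.07445353] [-9.16165748e-04 -3.03527755e-04 -9.99999534e-01]
```

View pics/p_w.png

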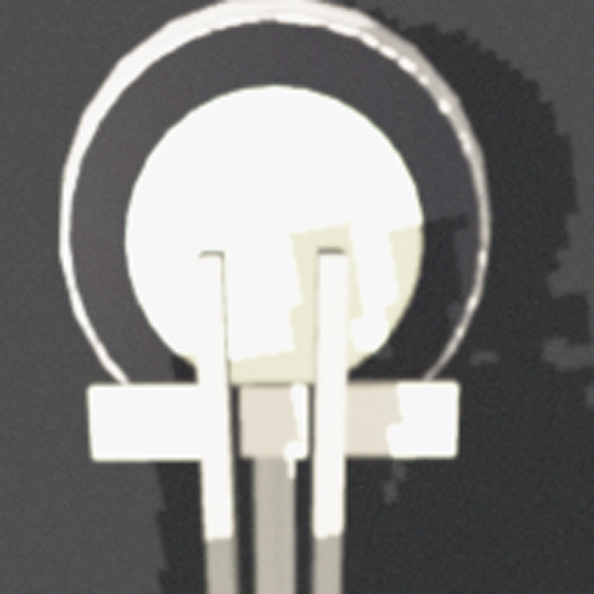

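View pics/p_s.png

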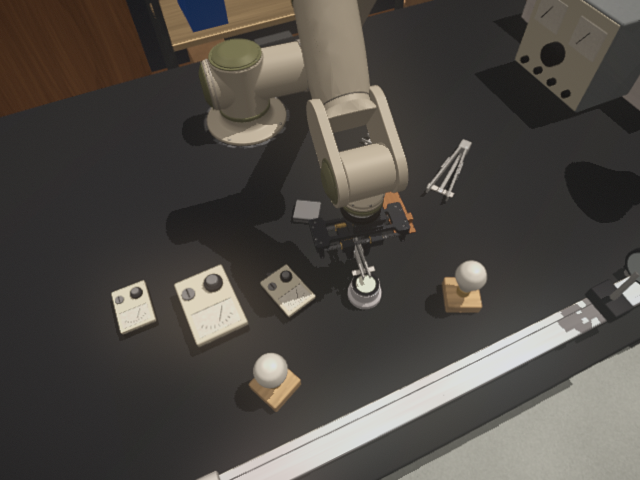

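```bash
python3 -c "
from station import *
print(hand_in())"
```

```text
the job is handed in; nothing more can be done
None
```

The job is handed in at about 13.8 s of the 51 s allowed, and no verdict came back.

- **Button:** I pressed the button of the largest meter straight down to its stop, twice. The wrist force read 30 N, then 13 N, against a spring that needs about 5 N. I then raised the tool clear. The button was hidden in the top view taken right after, and no later picture checks closely that it came back up.
- **Tweezers:** I took the middle-sized pair from the wooden rest and squeezed them to 19.5 mm over the plates. I lifted them and now hold them over the sensor.

Last checks before handing in:

| Check | Reading |
|---|---|
| Slit from window centre, seen from above | about 1 mm |
| Slit height above the window | about 27 mm |
| Tilt of the gripper | under 0.1° |
| Tip gap from the finger opening | about 10.3 mm |

- **Tip gap:** The pictures disagreed a little, giving 9.2 to 10.9 mm depending on which leg edge I used, because the bright legs blur. All of these are within the allowed range, and the inner edges of the legs lie on the dark lines.
- **Surroundings:** The bulbs and filter box look unmoved in the last scene picture. The tweezers are clear of the sensor.

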